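# Jack up the microscope platform and hold it

## Robot

A 6-joint arm with a two-finger parallel gripper is mounted at the origin on the work surface. World frame = base frame: x ahead of the robot, y to its left, z up, the work surface at z = 0. Lengths are in m, angles in rad, forces in N, time in s.
With the tool pointing down it reaches from about 0.375 to 0.9 m from the base axis. Payload 3.1 kg.
Tool frame: the origin (TCP) lies between the finger pads; the fingertips stand arm.nose_length ahead of it and the grasp point (between the pads) lies 2 mm behind it (arm.nose_length is the distance from the TCP to the fingertips, in m); y points along the fingers, x is the direction in which the jaws open and shut, and the axes are right-handed (so a half turn about y gives the same grasp; the last joint's range is limited). The gripper opens to 85 mm and grips with 20 to 120 N. Pads are 22 mm wide; open, the fingers measure 114 mm over their backs; the gripper's body (76 mm by 85 mm) begins 54 mm behind the grasp point. The pads swing forward as they close: fully open they stand 13 mm farther back than shut.
Start: joints at [0.985, 0.527, 1.433, -0, 1.181, -0.178], TCP at [0.248, 0.574, 0.248] pointing down, gripper open.
Joint ranges: [-3.08, 3.08], [-0.75, 2.2], [0.22, 2.44], [-1.43, 4.57], [0, 2.65], [-2.85, 2.85]. Speed limits (rad/s): [2.79, 2.79, 3.14, 3.14, 3.14, 3.14].

## Interface

Orientations are given as a rotation vector (axis times angle).
In Python, from station import telemetry, get_image, ticket, arm gives the robot as it stands.
- The arm moves only by the shell command python3 -m inch 'ROWS'. ROWS is JSON, a list of rows, each a list of 5 numbers: the shift along the world's x, y, z in m, then the turn about the world's z in degrees, then the closure, from 0 (fully open) to 1 (shut). A call has exactly 5 rows; each row shifts and turns the commanded pose from where the row before left it; what a row does not reach is not made up. A row lasts 1/12 s, in which the tool goes at most 41.7 mm and 7.16 degrees, less where a joint would pass 70% of its speed; a pose out of reach is approached as far as the arm can. A call is refused whole if a number of a shift passes 0.0417 or a number of a turn 7.16, either way. A call with a gripper value outside its range is refused whole. The fingers move at their own pace and stop on an object; the grip force is fixed at half the most. Time passes only in rows, so rows that do not move let the fingers close, or fill a call up. It gives the time, the measured TCP pose, the force and the opening at its end, in the units of the state.
- telemetry.get_obs(): the state, without advancing time (a new reading comes with each control period).
- get_image(name): name is "side" or "top"; returns a dict with "pixels" (400x640x3 uint8, blue, green, red), "intrinsics" (3x3 intrinsics, pixels), "dist" ([k1, k2, p1, p2, k3] as OpenCV has them; the pictures are not rectified), "camera_from_world" (4x4, takes a point from world to camera coordinates). Camera axes: x right, y up, looking along -z (the intrinsics and any distortion apply to the point x, -y, -z); pixel columns grow to the right and rows downward; lengths in m; the calibration is good to about 2 mm. A picture is of the moment at which its call begins. There is no depth.
- ticket.finish_job(): hands the job in, once; it reports no verdict.
The state is a dict: "time_s": time; "q": joint angles; "joint_velocities": joint speeds; "tau": joint torques, N m; "position": TCP position; "tool_rot": TCP orientation; "ft_force": force on the tool from outside, world axes, zero at the start; "moment": the same for the moment, N m; "opening": finger opening in m.
Only numpy, scipy, OpenCV 4.12 (cv2) and the standard library are available. Lean on these libraries where they do the work, as an engineer would, in place of code of your own. Each camera call takes 0.05 s, during which the arm holds its last target.

## Task

The rubber feet on the left side of the microscope's isolation platform are to be changed. First lock the platform's floating top by sliding the lock grip on its front fully home into the keeper, then slide the little hydraulic jack over the bench so that its saddle stands centred under the pad of the lift lug marked with bolt and arrow on the platform's left side, with the jack flat on the bench and its handle still up, and only then press the pump handle right down. Finish holding the handle down, with nothing but the jack lifting the platform, and leave the platform where it stands and the other things on the bench undisturbed: the jack sinks as soon as the handle is let go.

Things in the scene. Friction and masses are not known exactly. Their poses are not given: they have to be found in the camera images.
- platform: Loose black frame 280 x 280 mm on four rubber feet, with an aluminium floating top (upper face 111 mm above the bench) and a white upright microscope (to 540 mm); 6.5 to 9.5 kg. Origin: its centre at bench level; z up; -x is the front with the lock (towards the robot), +y the left side with the lift lug. The 60 mm square microscope column stands 40 to 100 mm from the centre towards -x.
- lock (a joint): Slide lock on the front of the platform, in m: 0 unlocked, 0.040 fully home with its bar through the keeper (against a stop); grows towards the platform's +y; starts between 0 and 0.012. It moves with about 3 N and stays where it is left.
- lock_grip (a point): Centre of the slide lock's upright black thumb grip, 110 mm above the bench: 22 mm along the slide (platform y), 16 mm across (x), from 90 to 124 mm high, 38 mm out from the platform's front face. Guides and keeper (the slotted bracket 66 mm from the unlocked grip towards +y) are under 96 mm high, except the keeper's stalk at the front face.
- lift_pad (a point): Centre of the underside of the round lift pad (28 mm across) beneath the lift lug on the platform's left (+y) side, 88 mm above the bench at the start, 38 mm out from that side. The steel lug is an ear 60 mm wide, reaching 62 mm out, top at 108 mm, with a bolt head (to 114 mm) right above the pad and an arrow pointing at it. The thin black bow on the same side is a carrying handle.
- jack: Loose single-stroke hydraulic lever jack of aluminium, 0.93 kg. Origin: underside, on the saddle's axis; x points to its toe (away from the handle), z up. Base plate 80 mm wide, 8 mm thick, x = +34 to -171 mm; ram cylinder 46 mm across at x = 0; reservoir block to hold it by at x = -31 to -123 mm, 44 mm wide, top at 52 mm. Handle pivot at x = -150 mm, 60 mm high.
- jack_grip (a point): Point inside the jack's reservoir block for gripping it across its 44 mm width: 85 mm behind the saddle axis (jack x = -85 mm), 40 mm above the bench.
- saddle (a point): Centre of the top of the jack's flat round saddle, 44 mm across; 80 mm above the bench when down. It rises 31.4 mm per rad of pump handle (22.6 mm at full stroke).
- pump (a joint): Pump handle angle in rad: 0 = up at its rest stop, 45 degrees above level, pointing to the jack's -x; 0.72 = right down at its stop, about 4 degrees above level. A spring (3 to 5 N at the grip) and the load push it back up: the ram sinks when the handle is let go. Pressing and holding it down under load takes about 10 to 18 N at the grip.
- pump_grip (a point): Middle of the handle's dark grey rubber grip (24 mm in diameter, 88 mm long with its round ends), on the handle's axis, 155 mm from the pivot at jack x = -150 mm, z = 60 mm; the handle ends 198 mm from the pivot. It moves on an arc in the jack's x-z plane.
- foot_a: Spare rubber foot, 38 mm across, 44 mm high with its stud. Leave alone. Origin under its centre.
- foot_b: Second spare rubber foot, same size. Leave alone.
- hex_key: Hex key lying flat, 110 x 30 mm, 8 mm thick. Leave alone. Origin under it.
- slide_case: Brown wooden slide case 110 x 210 x 75 mm. Leave alone. Origin under its centre.
- wipes_carton: Green carton of wipes 120 x 230 x 70 mm. Leave alone. Origin under its centre.
- pipette_beaker: Glass beaker 70 mm across with pipettes, about 170 mm high. Leave alone. Origin under its centre.
- puck_a: Amber mounted specimen, 32 mm across, 18 mm high. Leave alone. Origin under its centre.
- puck_b: Second mounted specimen, same size. Leave alone.

How it is judged:
By the outcome, as a careful person would: the job done as asked, in the order asked, and still so for the second after the job is handed in, while the arm keeps its last pose, push and grip.
It also fails if it takes over 64 s, if anything falls off the work surface, if the arm or the gripper's body presses on something with over 40 N, if the wrist force passes 120 N, or if a joint passes its speed limit or range.

## Working session

There is one attempt and no reset: what is moved stays moved. The work goes in short steps, Python scripts to look and compute and a shell command to move; the robot and the scene stay as the last step left them, time stands still between calls to the robot, and variables do not carry over. Pictures are saved under pics/ and viewed, and the job is handed in when it is done.

```bash
ls; mkdir -p pics; python3 - <<'E'
from station import telemetry, get_image, ticket, arm
import cv2
print(arm.nose_length, [a for a in dir(arm) if a[0]!='_'])
print(telemetry.get_obs())
for n in("side","top"):
    g=get_image(n); cv2.imwrite(f"pics/{n}0.png",g["pixels"]); print(g["intrinsics"],g["dist"],g["camera_from_world"])
E
```

```text
pics
0.017 ['MotionError', 'nose_length']
{'time_s': 0.0, 'q': array([ 9.84523161e-01,  5.28484790e-01,  1.43395857e+00, -2.78686022e-05,
        1.18140596e+00, -1.78480520e-01]), 'joint_velocities': array([ 0.00080251,  0.00064161,  0.00161692,  0.00070817, -0.00076489,
       -0.00110572]), 'tau': array([-9.80701006e-04, -4.42351878e+01, -1.78024882e+01, -2.02111778e-04,
        8.42645561e-03, -4.77931380e-06]), 'position': array([0.24743274, 0.57315929, 0.24730426]), 'tool_rot': array([-1.37588808, -0.90221393,  0.90561338]), 'ft_force': array([ 0.64413531, -0.68371911,  0.00518337]), 'moment': array([ 0.01764783, -0.01374762,  0.01875935]), 'opening': 0.0853600194682825}
[[363.36581361   0.         317.62842952]
 [  0.         363.36581361 195.72670236]
 [  0.           0.           1.        ]] [-0.07287445  0.          0.          0.          0.        ] [[ 0.74181931 -0.6705916  -0.00331788 -0.34967434]
 [ 0.32379355  0.35384424  0.87746908 -0.34547324]
 [-0.58724939 -0.65199782  0.47962172 -0.8660132 ]
 [ 0.          0.          0.          1.        ]]
[[400.47009723   0.         324.14769819]
 [  0.         400.47009723 203.1045062 ]
 [  0.           0.           1.        ]] [-0.04712991  0.          0.          0.          0.        ] [[ 0.02772653 -0.99944224 -0.01861328  0.12909754]
 [ 0.99014117  0.02490138  0.13784189 -0.58030116]
 [-0.13730151 -0.02225165  0.99027933 -1.06315707]
 [ 0.          0.          0.          1.        ]]
```

View pics/side0.png

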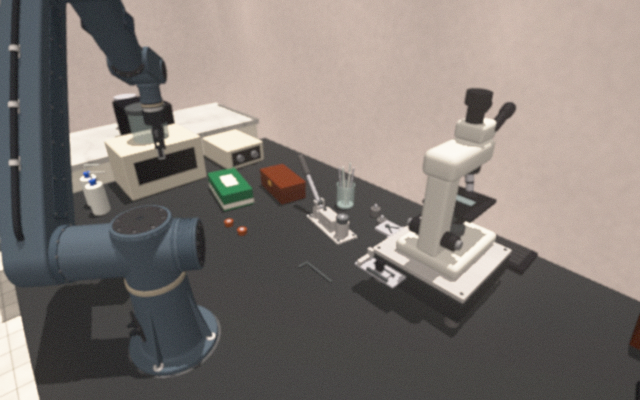

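View pics/top0.png

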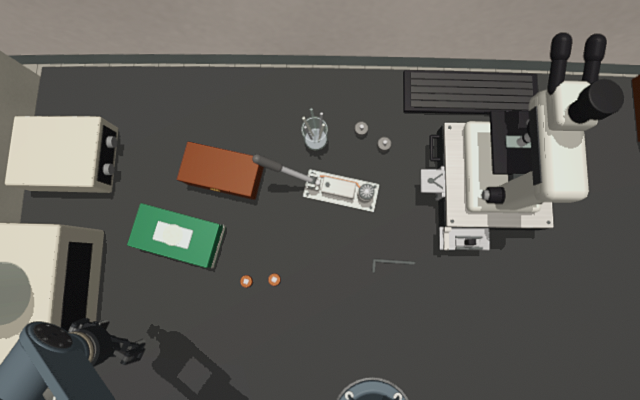

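```bash
cat > h.py <<'E'
import numpy as np, cv2
from scipy.spatial.transform import Rotation as R
from station import telemetry, get_image
def ray(g,uv):
    uv=np.array(uv,float).reshape(-1,1,2)
    n=cv2.undistortPoints(uv,np.array(g["intrinsics"]),np.array(g["dist"])).reshape(-1,2)
    T=np.array(g["camera_from_world"]); Rm=T[:3,:3]; c=-Rm.T@T[:3,3]
    d=np.c_[n[:,0],-n[:,1],-np.ones(len(n))]@Rm
    return c,d
def onz(g,uv,z):
    c,d=ray(g,uv); z=np.broadcast_to(z,(len(d),))
    return c+d*((z-c[2])/d[:,2])[:,None]
def proj(g,P):
    P=np.array(P,float).reshape(-1,3);T=np.array(g["camera_from_world"])
    q=P@T[:3,:3].T+T[:3,3]; q=q*[1,-1,-1]
    return cv2.projectPoints(q.reshape(-1,1,3),np.zeros(3),np.zeros(3),np.array(g["intrinsics"]),np.array(g["dist"]))[0].reshape(-1,2)
def tri(g1,uv1,g2,uv2):
    c1,d1=ray(g1,uv1);c2,d2=ray(g2,uv2);d1=d1[0];d2=d2[0]
    s=np.linalg.lstsq(np.c_[d1,-d2],c2-c1,rcond=None)[0]
    a=c1+s[0]*d1;b=c2+s[1]*d2
    return (a+b)/2,np.linalg.norm(a-b)
def crop(g,x0,y0,x1,y1,k,name):
    cv2.imwrite(name,cv2.resize(g["pixels"][y0:y1,x0:x1],None,fx=k,fy=k,interpolation=cv2.INTER_CUBIC))
E
python3 - <<'E'
from h import *
o=telemetry.get_obs();print(R.from_rotvec(o["tool_rot"]).as_matrix().round(3))
for n in("side","top"):
    g=get_image(n); print(proj(g,o["position"]), ray(g,[0,0])[0])
E
```

```text
[[ 0.397 -0.001 -0.918]
 [ 0.918 -0.002  0.397]
 [-0.002 -1.     0.   ]]
[[161.81775884 152.03406488]] [-0.13730854 -0.67688368  0.71734066]
[[123.27855633 333.59572287]] [0.42502756 0.11981883 1.13521521]
```

```bash
python3 - <<'E'
from h import *
g=get_image("top"); crop(g,400,100,600,260,4,"pics/t_plat.png"); crop(g,240,100,400,220,5,"pics/t_jack.png")
g=get_image("side"); crop(g,290,140,390,250,5,"pics/s_jack.png");crop(g,340,190,530,320,4,"pics/s_plat.png")
E
```

```text
(no output)
```

View pics/t_plat.png

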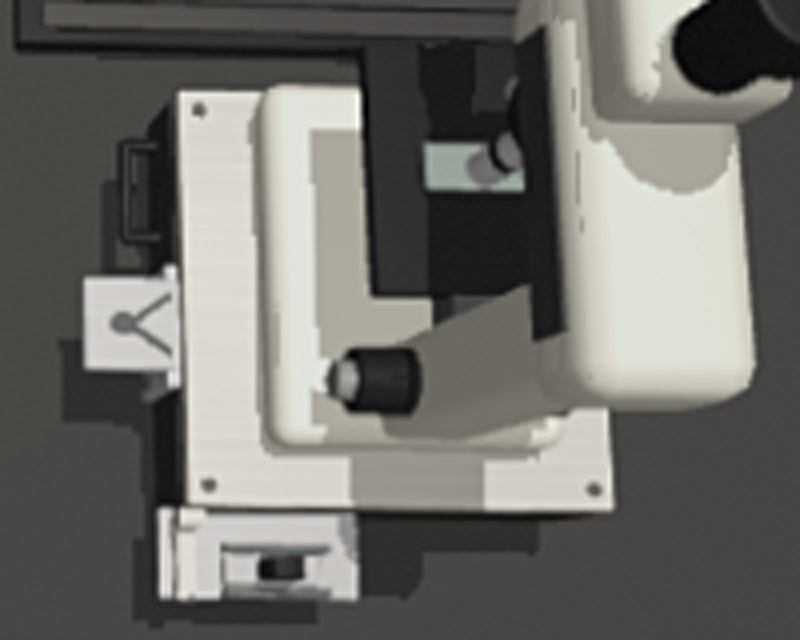

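View pics/t_jack.png

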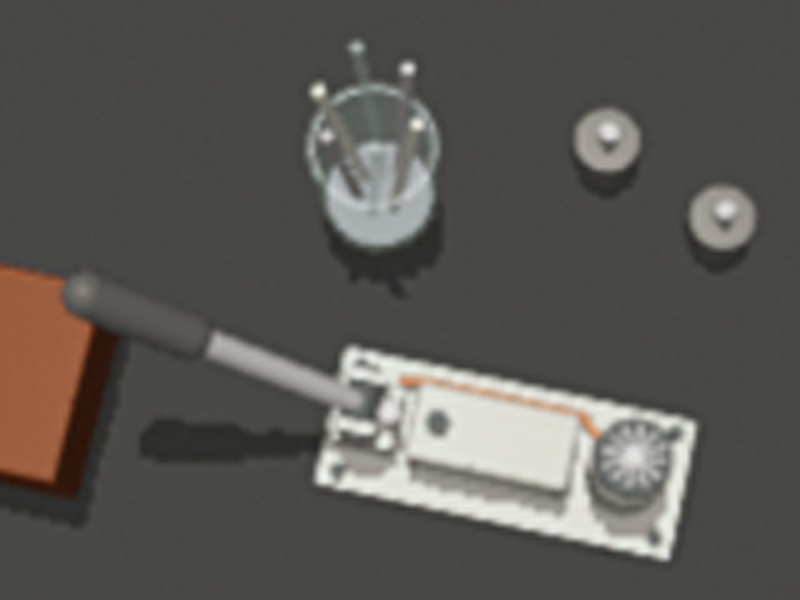

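View pics/s_jack.png

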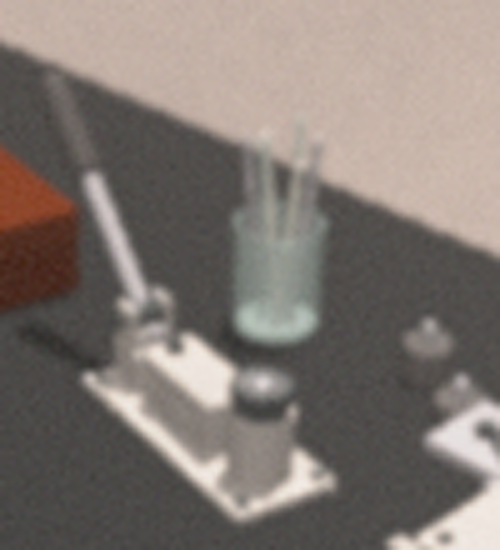

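View pics/s_plat.png

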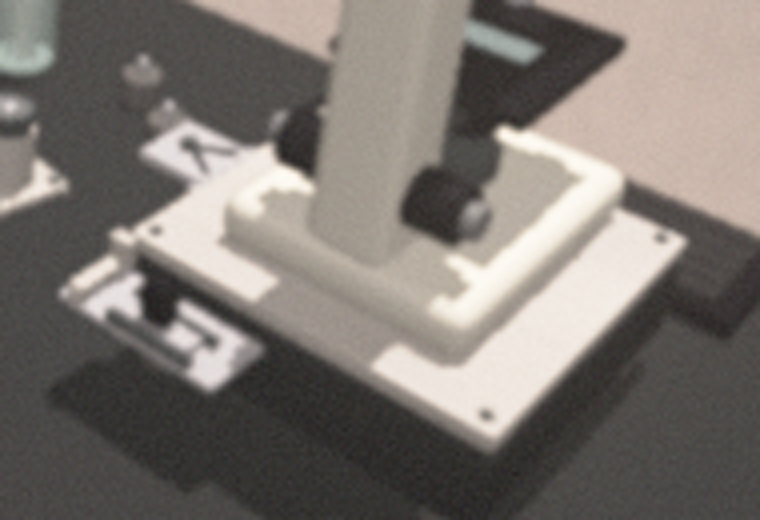

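```bash
python3 - <<'E'
from h import *
g=get_image("top"); s=get_image("side")
def P(L,x0,y0,k): return [[x0+(a+.5)/k-.5,y0+(b+.5)/k-.5] for a,b in L]
pl=lambda *L:P(L,400,100,4)
print("plate",onz(g,pl((178,92),(188,505),(613,510)),.111).round(4))
print("screws",onz(g,pl((199,109),(209,485),(595,489)),.111).round(4))
print("lug",onz(g,pl((83,277),(84,370)),.108).round(4),"bolt",onz(g,pl((122,322)),.114).round(4))
print("grip",onz(g,pl((282,562)),.124).round(4))
sl=lambda *L:P(L,340,190,4)
print("side bolt",onz(s,sl((188,146)),.114).round(4),"grip top",onz(s,sl((160,270)),.124).round(4), "screws",onz(s,sl((155,231),(487,413),(662,237)),.111).round(4))
jl=lambda *L:P(L,240,100,5)
c=onz(g,jl((347,348),(697,420),(672,560),(316,486)),.008);print("base",c.round(4))
print(np.linalg.norm(np.diff(c[[0,1,2,3,0]],axis=0),axis=1))
sa=onz(g,jl((634,453)),.08);print("sad",sa)
print("handle tip",onz(g,jl((82,293)),[.06+.193*.707]).round(4))
print("res top", onz(g,jl((418,386),(582,412),(567,492),(408,460)),.052).round(4))
print("feet",onz(g,jl((607,135),(722,213)),.04).round(3))
jj=lambda *L:P(L,290,140,5)
print("side sad",onz(s,jj((264,383)),.08).round(4))
E
```

```text
plate [[ 0.791  -0.1701  0.111 ]
 [ 0.5161 -0.1722  0.111 ]
 [ 0.5194 -0.4478  0.111 ]]
screws [[ 0.7796 -0.1839  0.111 ]
 [ 0.5293 -0.1859  0.111 ]
 [ 0.5327 -0.4366  0.111 ]]
lug [[ 0.6642 -0.1064  0.108 ]
 [ 0.6025 -0.1067  0.108 ]] bolt [[ 0.6336 -0.1302  0.114 ]]
grip [[ 0.4804 -0.2275  0.124 ]]
side bolt [[ 0.6267 -0.1382  0.114 ]] grip top [[ 0.4846 -0.2269  0.124 ]] screws [[ 0.5293 -0.1871  0.111 ]
 [ 0.5348 -0.4361  0.111 ]
 [ 0.7834 -0.4341  0.111 ]]
base [[ 0.6787  0.1915  0.008 ]
 [ 0.6415 -0.01    0.008 ]
 [ 0.5606  0.0034  0.008 ]
 [ 0.5979  0.2065  0.008 ]]
[0.20490274 0.08200645 0.20648928 0.08220549]
sad [[0.60892918 0.03173755 0.08      ]]
handle tip [[0.6606 0.3087 0.1965]]
res top [[0.6483 0.1488 0.052 ]
 [0.636  0.0582 0.052 ]
 [0.5913 0.0657 0.052 ]
 [0.6069 0.1531 0.052 ]]
feet [[ 0.799  0.046  0.04 ]
 [ 0.754 -0.019  0.04 ]]
side sad [[0.6087 0.0291 0.08  ]]
```

```bash
python3 -m inch '[[0.015,-0.036,0,-7,1],[0.015,-0.036,0,-7,1],[0.015,-0.036,0,-7,1],[0.015,-0.036,0,-7,1],[0.015,-0.036,0,-7,1]]' && python3 -m inch '[[0.015,-0.036,0,-7,1],[0.015,-0.036,0,-7,1],[0.015,-0.036,0,-7,1],[0.015,-0.036,0,-7,1],[0.015,-0.036,0,-3,1]]'
python3 -m inch '[[0.015,-0.036,0,0,1],[0.015,-0.036,0,0,1],[0.012,-0.041,0,0,1],[0.004,-0.04,0,0,1],[0.004,-0.04,0,0,1]]'
```

```text
time_s: 0.82
position: [0.3231, 0.3922, 0.2485]
tool_rot: [-1.528, -0.429, 0.428]
ft_force: [0.1, -0.2, 0.5]
opening: 0.0256
time_s: 1.23
position: [0.3983, 0.212, 0.2486]
tool_rot: [-1.571, -0.006, 0.004]
ft_force: [-0.5, -0.0, 0.0]
opening: 0.0001
time_s: 1.65
position: [0.4481, 0.0197, 0.2486]
tool_rot: [-1.571, -0.01, 0.008]
ft_force: [-0.1, 0.7, 0.7]
opening: -0.0003
```

```bash
python3 -m inch '[[0.004,-0.037,0,0,1],[0.004,-0.037,0,0,1],[0.004,-0.037,0,0,1],[0.004,-0.037,0,0,1],[0.004,-0.037,0,0,1]]'
python3 -m inch '[[0.004,-0.037,0,0,1],[0.004,-0.037,0,0,1],[0.004,-0.037,0,0,1],[0,0,-0.03,0,1],[0,0,-0.03,0,1]]'
python3 - <<'E'
from h import *
g=get_image("top"); crop(g,400,150,560,270,5,"pics/t1.png")
g=get_image("side"); crop(g,310,150,510,300,4,"pics/s1.png")
E
```

```text
time_s: 2.07
position: [0.4674, -0.1653, 0.2486]
tool_rot: [-1.571, -0.009, 0.008]
ft_force: [-0.0, 0.5, 0.9]
opening: 0.0004
time_s: 2.48
position: [0.4813, -0.2785, 0.1895]
tool_rot: [-1.576, -0.011, 0.001]
ft_force: [-0.4, 0.9, -0.8]
opening: 0.0
```

View pics/t1.png

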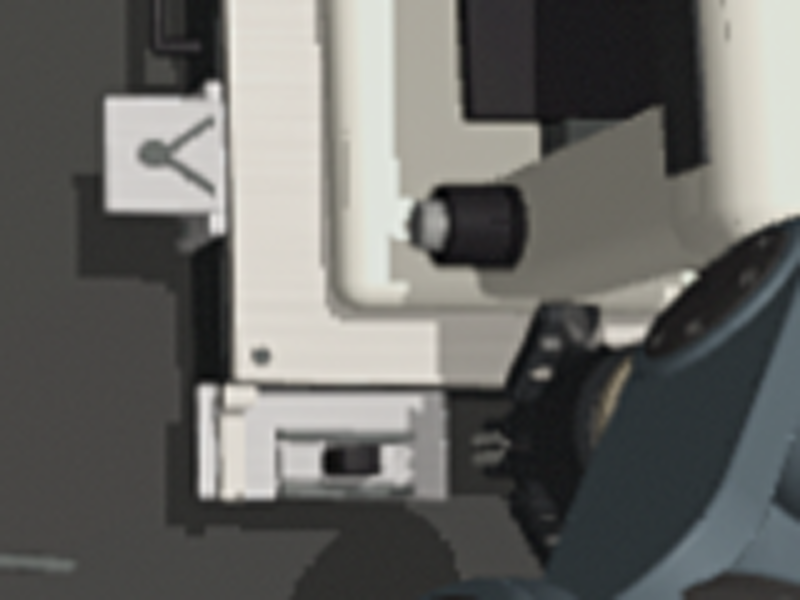

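View pics/s1.png

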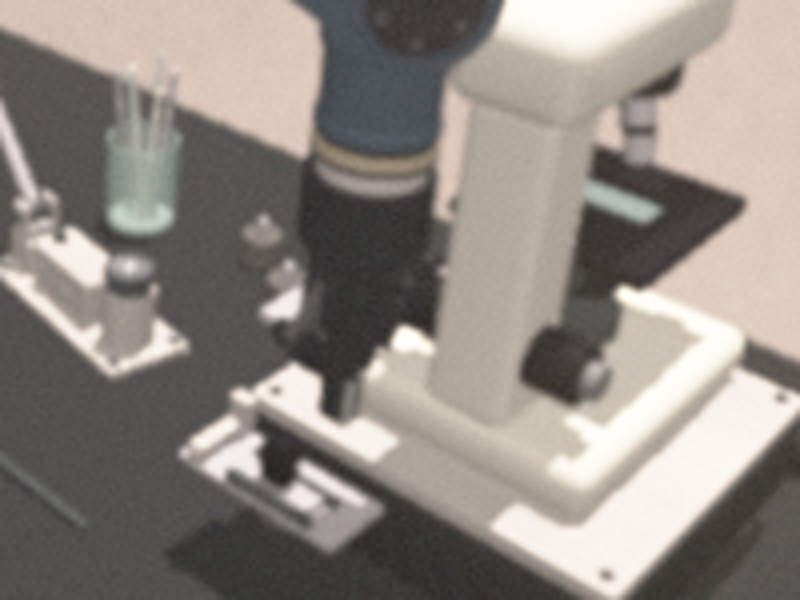

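```bash
python3 -m inch '[[0,0,-0.03,0,1],[0,0,-0.025,0,1],[0,0,-0.016,0,1],[0,0,0,0,1],[0,0,0,0,1]]'
python3 -m inch '[[0,0.009,0,0,1],[0,0.007,0,0,1],[0,0.005,0,0,1],[0,0.005,0,0,1],[0,0.005,0,0,1]]'
python3 -m inch '[[0,0.005,0,0,1],[0,0.005,0,0,1],[0,0.005,0,0,1],[0,0.004,0,0,1],[0,0,0,0,1]]'
```

```text
time_s: 3.0
position: [0.4799, -0.274, 0.118]
tool_rot: [-1.571, -0.009, 0.009]
ft_force: [-0.1, -0.7, 0.3]
opening: -0.0001
time_s: 3.42
position: [0.4804, -0.2437, 0.1186]
tool_rot: [-1.574, -0.011, 0.007]
ft_force: [-1.0, -2.9, 2.8]
opening: 0.0002
time_s: 3.83
position: [0.4799, -0.2237, 0.1174]
tool_rot: [-1.571, -0.01, 0.009]
ft_force: [1.2, -2.3, 1.5]
opening: 0.0002
```

```bash
python3 -m inch '[[0,0.002,0,0,1],[0,0.002,0,0,1],[0,0.001,0,0,1],[0,0,0,0,1],[0,0,0,0,1]]'
python3 -m inch '[[0,0.002,0,0,1],[0,0.001,0,0,1],[0,0,0,0,1],[0,0,0,0,1],[0,0,0,0,1]]'
```

```text
time_s: 4.25
position: [0.4801, -0.2233, 0.1175]
tool_rot: [-1.578, -0.011, 0.009]
ft_force: [-2.6, -13.6, -0.4]
opening: -0.0001
time_s: 4.67
position: [0.4802, -0.223, 0.1176]
tool_rot: [-1.582, -0.013, 0.01]
ft_force: [-5.7, -20.6, -1.4]
opening: 0.0002
```

```bash
python3 -m inch '[[0,-0.002,0,0,1],[0,-0.002,0,0,1],[0,0,0,0,1],[0,0,0,0,1],[0,0,0,0,1]]'; python3 - <<'E'
from h import *
g=get_image("top"); crop(g,420,190,520,260,8,"pics/t2.png")
g=get_image("side"); crop(g,340,200,440,300,6,"pics/s2.png")
E
```

```text
time_s: 5.08
position: [0.48, -0.2234, 0.1175]
tool_rot: [-1.576, -0.011, 0.009]
ft_force: [-2.2, -10.9, 0.7]
opening: 0.0
```

View pics/t2.png

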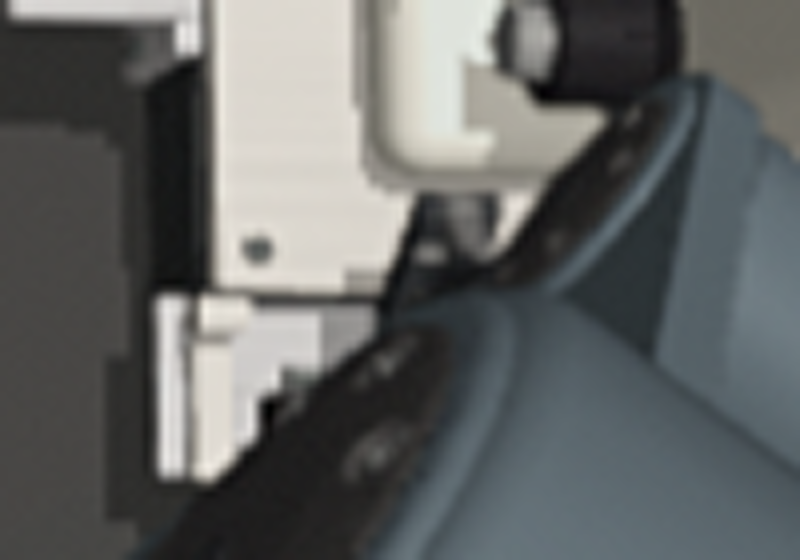

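View pics/s2.png

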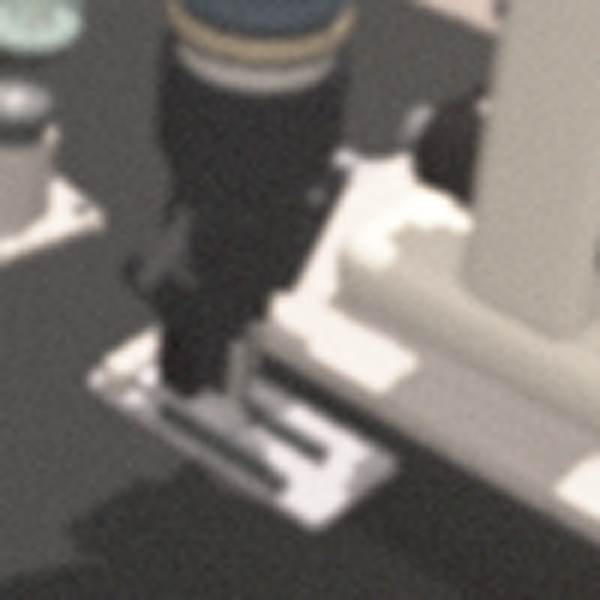

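```bash
python3 -m inch '[[0,-0.01,0,0,1],[0,-0.02,0,0,1],[0,-0.02,0.005,0,0.9],[-0.02,-0.01,0.035,0,0.5],[-0.035,0.0,0.035,0,0]]';python3 -m inch '[[-0.03,0.01,0.03,0,0],[-0.03,0.02,0.02,0,0],[0,0.04,0,0,0],[0,0.04,0,0,0],[0,0.04,0,0,0]]'; python3 - <<'E'
from h import *
g=get_image("top"); crop(g,420,190,520,260,8,"pics/t3.png")
g=get_image("side"); crop(g,340,200,440,300,6,"pics/s3.png")
E
```

```text
time_s: 5.6
position: [0.4305, -0.2816, 0.1852]
tool_rot: [-1.567, -0.007, 0.01]
ft_force: [0.2, -0.5, 1.2]
opening: 0.0317
time_s: 6.02
position: [0.3695, -0.1286, 0.2352]
tool_rot: [-1.568, -0.004, 0.007]
ft_force: [0.6, 0.5, 0.2]
opening: 0.0854
```

View pics/t3.png

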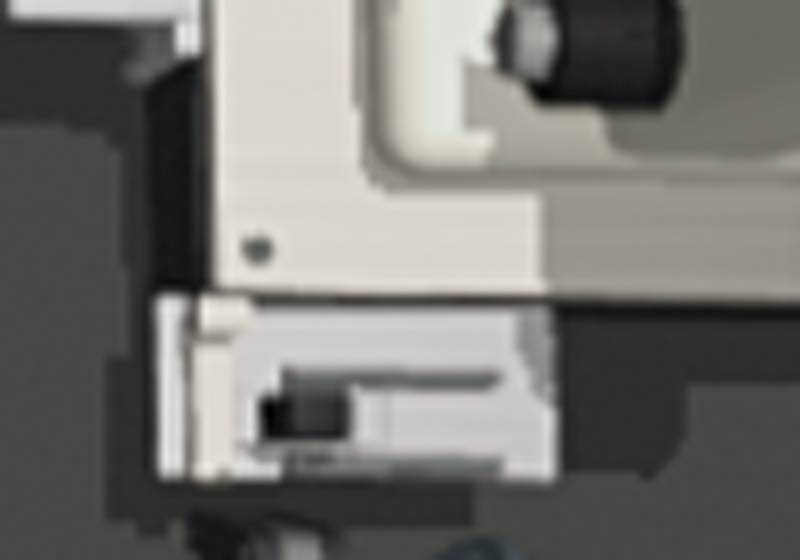

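View pics/s3.png

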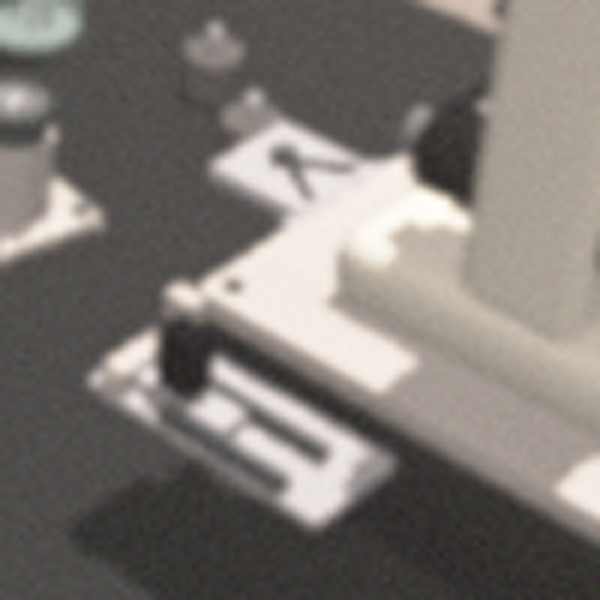

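```bash
python3 - <<'E'
from h import *
g=get_image("top"); s=get_image("side")
f=lambda X,Y:[420+(X+.5)/8-.5,190+(Y+.5)/8-.5]
h=lambda X,Y:[340+(X+.5)/6-.5,200+(Y+.5)/6-.5]
print("grip L/R edge top",onz(g,[f(292,415),f(352,415)],.124).round(4))
print("keeper edges",onz(g,[f(195,400),f(232,400)],.094).round(4))
print("grip side view top", onz(s,[h(187,325)],.124).round(4))
print("plate corner",onz(g,[f(215,288)],.111), "screw",onz(g,[f(257,248)],.111))
b=[f(0,0)]
crop(g,400,120,500,200,8,"pics/t4.png")
crop(s,360,200,420,260,10,"pics/s4.png")
E
```

```text
grip L/R edge top [[ 0.4763 -0.1919  0.124 ]
 [ 0.4767 -0.2108  0.124 ]]
keeper edges [[ 0.4819 -0.1697  0.094 ]
 [ 0.4822 -0.1817  0.094 ]]
grip side view top [[ 0.4785 -0.2019  0.124 ]]
plate corner [[ 0.51688789 -0.17175812  0.111     ]] screw [[ 0.5300759  -0.18542996  0.111     ]]
```

View pics/t4.png

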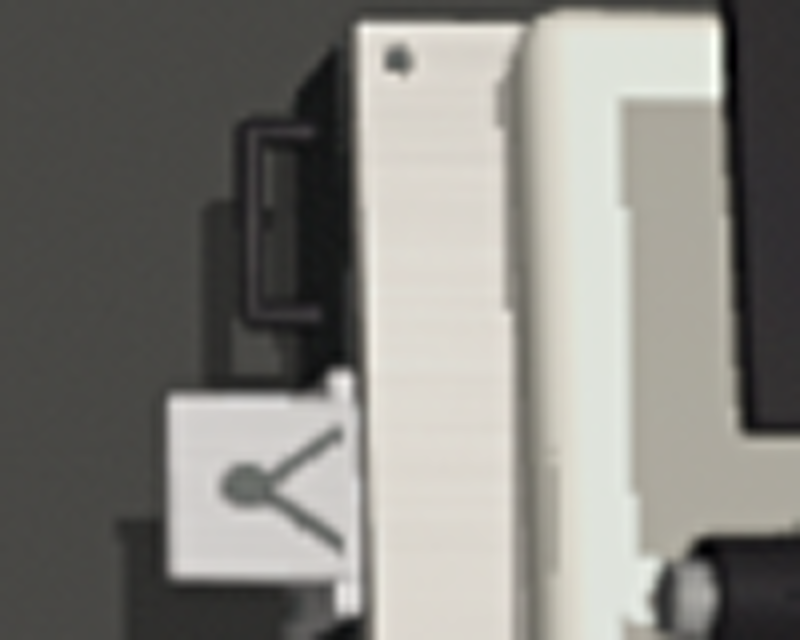

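View pics/s4.png

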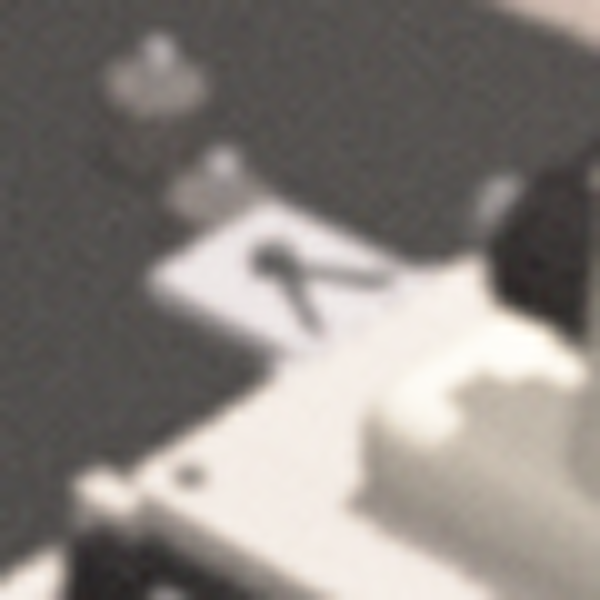

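```bash
python3 - <<'E'
from h import *
g=get_image("top"); s=get_image("side")
f=lambda X,Y:[400+(X+.5)/8-.5,120+(Y+.5)/8-.5]
h=lambda X,Y:[360+(X+.5)/10-.5,200+(Y+.5)/10-.5]
print(onz(g,[f(245,485)],.113),onz(s,[h(272,258)],.113),tri(g,[f(245,485)],s,[h(272,258)]))
print("lug corners",onz(g,[f(166,395),f(167,580),],.108),onz(s,[h(150,278)],.108))
# jack base mask
for nm,c in(("top",g),):
    b=c["pixels"].astype(int)
    m=(b.min(2)>150).astype(np.uint8); m[:, :300]=0; m[:,385:]=0; m[:165]=0; m[215:]=0
    m=cv2.morphologyEx(m,cv2.MORPH_CLOSE,np.ones((9,9)))
    cs=max(cv2.findContours(m,0,2)[0],key=cv2.contourArea)
    bx=cv2.boxPoints(cv2.minAreaRect(cs)); p=onz(c,bx,.008); print(bx,p,np.linalg.norm(np.diff(p,axis=0),axis=1),p.mean(0))
o=telemetry.get_obs(); print(o["position"],R.from_rotvec(o["tool_rot"]).as_matrix()[:,0])
E
```

```text
[[ 0.63368041 -0.13061678  0.113     ]] [[ 0.63159115 -0.13486018  0.113     ]] (array([ 0.6348056 , -0.1318466 ,  0.10991782]), np.float64(0.0013091400757328697))
lug corners [[ 0.66404059 -0.10627506  0.108     ]
 [ 0.60266125 -0.10619575  0.108     ]] [[ 0.60206451 -0.11226056  0.108     ]]
[[295.53174 194.74533]
 [301.47247 167.16333]
 [379.1167  183.88669]
 [373.17596 211.46869]] [[ 0.60334885  0.22750963  0.008     ]
 [ 0.68424756  0.21341158  0.008     ]
 [ 0.64067597 -0.01033572  0.008     ]
 [ 0.56091676  0.00576974  0.008     ]] [0.08211794 0.2279503  0.08136903] [0.62229729 0.10908881 0.008     ]
[ 0.37159809 -0.1311785   0.23525303] [ 9.99942247e-01  1.07396344e-02 -4.04799181e-04]
```

```bash
python3 -m inch '[[0.028,0.0273,0,-5.5,0],[0.028,0.0273,0,-5.5,0],[0.028,0.0273,0,0,0],[0.028,0.0273,0,0,0],[0.028,0.0273,0,0,0]]'; python3 -m inch '[[0.028,0.0273,0,0,0],[0.028,0.0273,0,0,0],[0.028,0.0273,0,0,0],[0.028,0.0273,-0.02,0,0],[0,0,-0.03,0,0]]';  python3 -m inch '[[0,0,-0.03,0,0],[0,0,-0.015,0,0],[0,0,0,0,0],[0,0,0,0,0],[0,0,0,0,0]]'
python3 - <<'E'
from h import *
o=telemetry.get_obs(); print(o["position"],R.from_rotvec(o["tool_rot"]).as_matrix()[:,:2])
g=get_image("top"); crop(g,260,110,420,230,5,"pics/t5.png")
g=get_image("side"); crop(g,270,110,400,250,5,"pics/s5.png")
E
```

```text
time_s: 6.73
position: [0.5111, 0.0033, 0.235]
tool_rot: [-1.566, 0.139, -0.138]
ft_force: [0.3, -0.6, 0.2]
opening: 0.0855
time_s: 7.15
position: [0.6289, 0.1142, 0.1887]
tool_rot: [-1.563, 0.123, -0.147]
ft_force: [1.7, -0.2, -0.4]
opening: 0.085
time_s: 7.57
position: [0.6212, 0.1102, 0.1422]
tool_rot: [-1.566, 0.136, -0.139]
ft_force: [0.7, -0.7, -0.0]
opening: 0.0856
[0.62115008 0.11019152 0.1421708 ] [[ 9.84744441e-01  1.65695852e-03]
 [-1.73999335e-01  8.07390558e-05]
 [ 1.61763437e-03 -9.99998624e-01]]
```

View pics/t5.png

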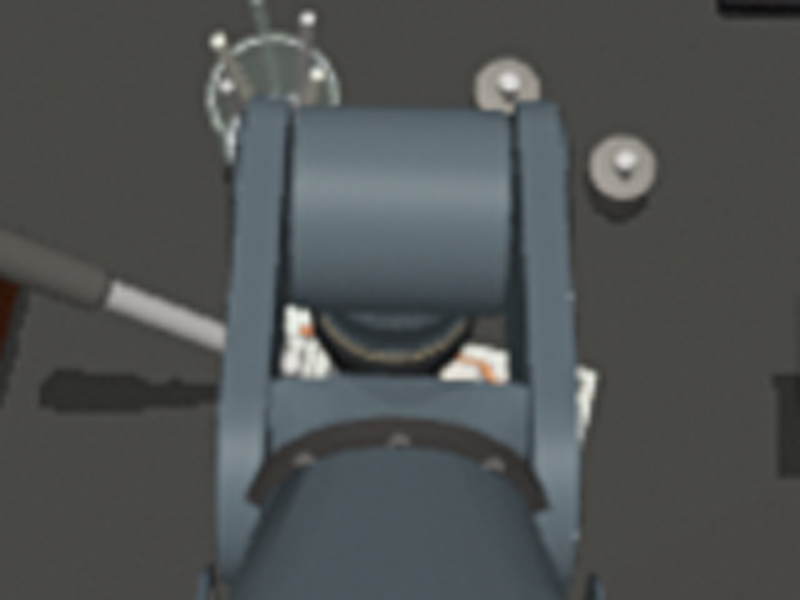

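View pics/s5.png

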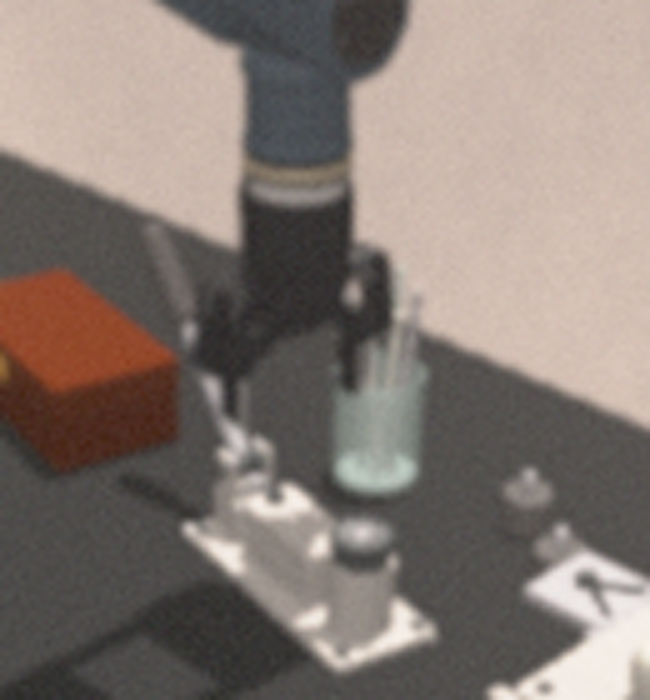

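```bash
python3 - <<'E'
from h import *
g=get_image("top"); s=get_image("side")
print("beaker bottom",onz(g,[[240+378/5,100+208/5]],.01), "side",onz(s,[[290+277/5,140+320/5]],.005),"rim top cam",onz(g,[[240+372/5,100+142/5]],.1))
print(onz(s,[[270+300/5,110+175/5]],.3), tri(g,[[318,172]],s,[[331,144]]))
print(onz(g,[[240+82/5,100+293/5]],.19))
E
```

```text
beaker bottom [[0.76066655 0.17492091 0.01      ]] side [[0.76988618 0.1677007  0.005     ]] rim top cam [[0.7704018  0.17487506 0.1       ]]
[[0.63157721 0.11630086 0.3       ]] (array([0.6261974 , 0.1388164 , 0.29525406]), np.float64(0.045973698608559634))
[[0.66124051 0.3089334  0.19      ]]
```

```bash
python3 -m inch '[[0.003,0.004,-0.02,-0.5,0],[0,0,-0.03,0,0],[0,0,-0.03,0,0],[0,0,-0.024,0,0],[0,0,0,0,0]]'; python3 -m inch '[[0,0,0,0,0.3],[0,0,0,0,0.5],[0,0,0,0,0.8],[0,0,0,0,0.8],[0,0,0,0,0.8]]'; python3 -m inch '[[0,0,0,0,0.8],[0,0,0,0,0.8],[0,0,0,0,0.8],[0,0,0,0,0.8],[0,0,0,0,0.8]]'
```

```text
time_s: 8.18
position: [0.6197, 0.1151, 0.0337]
tool_rot: [-1.567, 0.149, -0.137]
ft_force: [-0.5, -0.9, -0.5]
opening: 0.0854
time_s: 8.6
position: [0.6252, 0.1152, 0.0402]
tool_rot: [-1.566, 0.138, -0.147]
ft_force: [2.0, 0.0, 6.1]
opening: 0.0431
time_s: 9.02
position: [0.6252, 0.1152, 0.0402]
tool_rot: [-1.566, 0.138, -0.147]
ft_force: [0.3, -0.1, 6.8]
opening: 0.0429
```

```bash
python3 -m inch '[[0,-0.003,0.002,0.4,0.8],[0.0007,-0.007,0,1.2,0.8],[0.001,-0.012,0,1.2,0.8],[0.001,-0.012,0,1.2,0.8],[0.001,-0.012,0,1.2,0.8]]'; python3 -m inch '[[0.001,-0.012,0,1.2,0.8],[0.001,-0.012,0,1.2,0.8],[0.001,-0.012,0,1.2,0.8],[0.001,-0.012,0,1.2,0.8],[0,-0.006,0,0.9,0.8]]'; python3 -m inch '[[0,0,0,0,0.8],[0,0,0,0,0.8],[0,0,0,0,0.8],[0,0,0,0,0.8],[0,0,0,0,0.8]]'
python3 - <<'E'
from h import *
o=telemetry.get_obs(); print(o["position"],R.from_rotvec(o["tool_rot"]).as_matrix()[:,:2])
g=get_image("top"); crop(g,320,120,480,240,5,"pics/t6.png")
g=get_image("side"); crop(g,300,120,430,260,5,"pics/s6.png")
E
```

```text
time_s: 9.43
position: [0.6262, 0.071, 0.0403]
tool_rot: [-1.567, 0.07, -0.07]
ft_force: [-0.1, 6.9, 2.8]
opening: 0.043
time_s: 9.85
position: [0.6306, 0.0157, 0.0403]
tool_rot: [-1.569, -0.008, 0.006]
ft_force: [0.6, 6.9, 2.3]
opening: 0.0431
time_s: 10.27
position: [0.6306, 0.0147, 0.0403]
tool_rot: [-1.572, -0.008, 0.007]
ft_force: [-2.2, -2.9, 5.8]
opening: 0.0429
[0.6306202  0.01473678 0.04028807] [[ 9.99957872e-01  5.33819464e-04]
 [ 9.16411112e-03 -1.29270332e-03]
 [ 5.21951009e-04 -9.99999022e-01]]
```

View pics/t6.png

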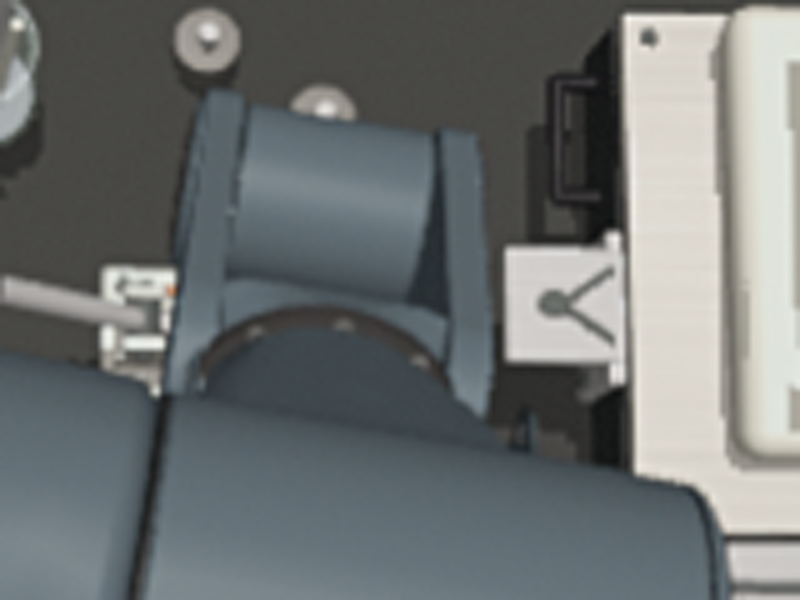

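View pics/s6.png

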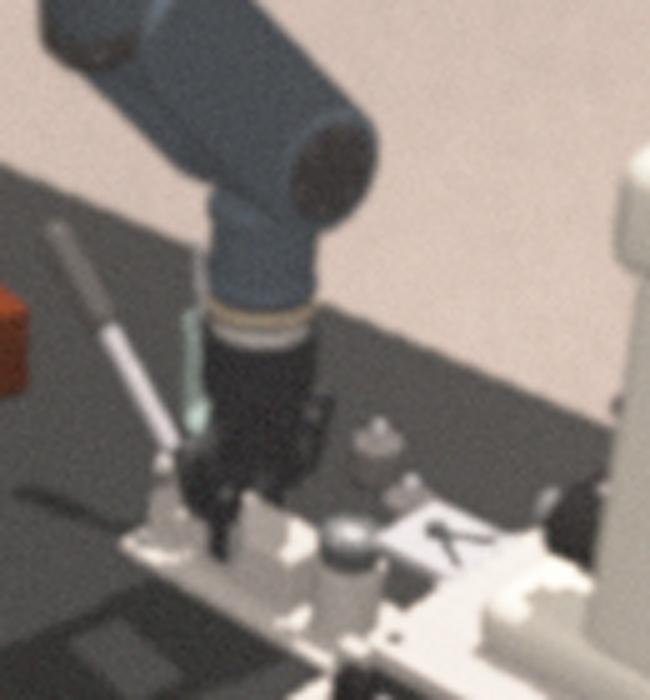

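```bash
python3 - <<'E'
from h import *
s=get_image("side");g=get_image("top")
f=lambda X,Y:[300+(X+.5)/5-.5,120+(Y+.5)/5-.5]
print(onz(s,[f(347,538)],.08), onz(s,[f(438,530)],.113))
h=lambda X,Y:[320+(X+.5)/5-.5,120+(Y+.5)/5-.5]
print("rear corners",onz(g,[h(101,267),h(101,366)],.008))
crop(s,345,200,405,260,10,"pics/s7.png")
E
```

```text
[[ 0.62376198 -0.07386803  0.08      ]] [[ 0.63150731 -0.13664692  0.113     ]]
rear corners [[0.6696831  0.10263194 0.008     ]
 [0.61208476 0.10135504 0.008     ]]
```

View pics/s7.png

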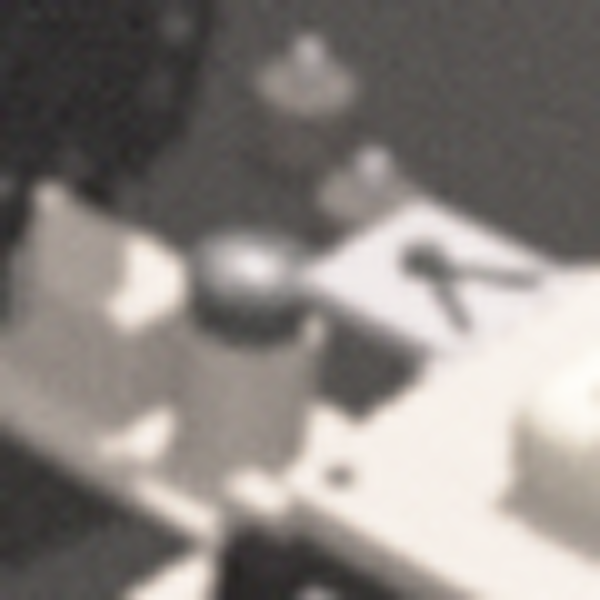

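```bash
python3 - <<'E'
from h import *
s=get_image("side")
f=lambda X,Y:[345+(X+.5)/10-.5,200+(Y+.5)/10-.5]
print(onz(s,[f(249,254)],.08), onz(s,[f(423,257)],.113))
E
python3 -m inch '[[0.0004,-0.005,0,0,0.8],[0.0004,-0.01,0,0,0.8],[0.0004,-0.01,0,0,0.8],[0.0004,-0.01,0,0,0.8],[0.0004,-0.01,0,0,0.8]]'; python3 -m inch '[[0.0004,-0.008,0,0,0.8],[0,-0.006,0,0,0.8],[0,-0.002,0,0,0.8],[0,0,0,0,0.8],[0,0,0,0,0.8]]'
python3 - <<'E'
from h import *
o=telemetry.get_obs(); print(o["position"],R.from_rotvec(o["tool_rot"]).as_matrix()[:,0])
g=get_image("top"); crop(g,340,120,480,240,5,"pics/t8.png")
s=get_image("side"); crop(s,345,200,405,260,10,"pics/s8.png")
E
```

```text
[[ 0.63466906 -0.06632349  0.08      ]] [[ 0.63224977 -0.13471997  0.113     ]]
time_s: 10.93
position: [0.6328, -0.0269, 0.0403]
tool_rot: [-1.567, -0.007, 0.005]
ft_force: [-0.8, 8.3, 5.3]
opening: 0.043
time_s: 11.35
position: [0.6335, -0.0439, 0.0403]
tool_rot: [-1.569, -0.007, 0.005]
ft_force: [-0.1, 5.2, 4.6]
opening: 0.0433
[ 0.63351376 -0.04389128  0.04025527] [0.99996988 0.00756144 0.00174913]
```

View pics/t8.png

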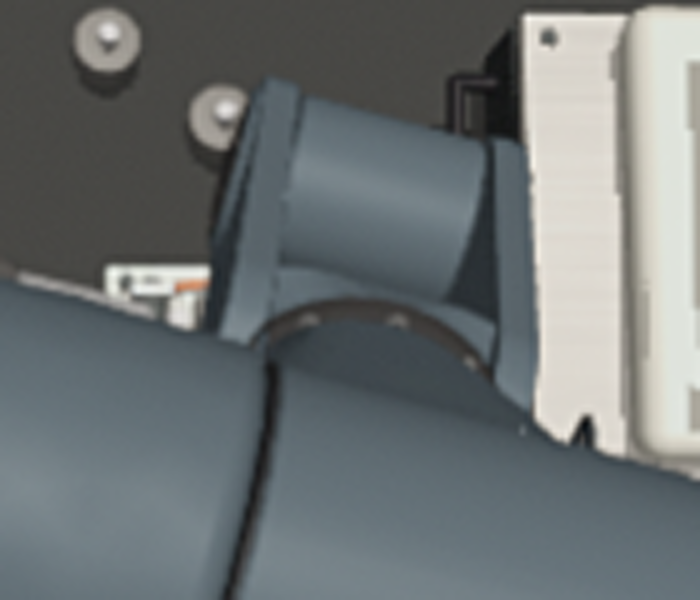

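View pics/s8.png

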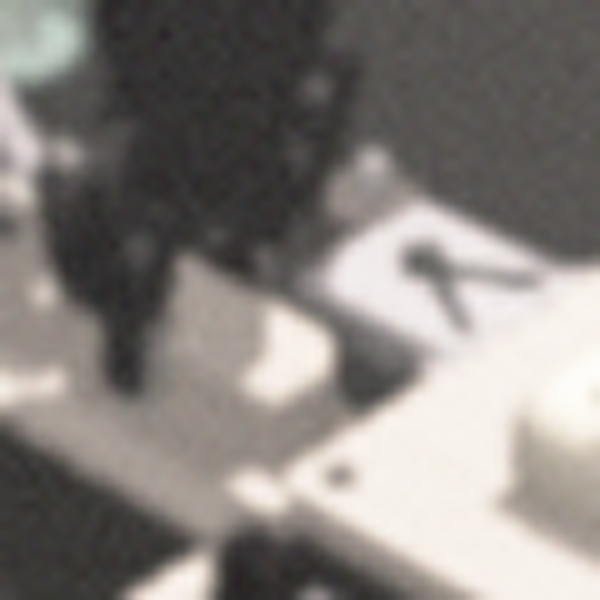

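```bash
python3 - <<'E'
from h import *
g=get_image("top"); crop(g,352,165,392,190,16,"pics/t9.png")
E
```

```text
(no output)
```

View pics/t9.png

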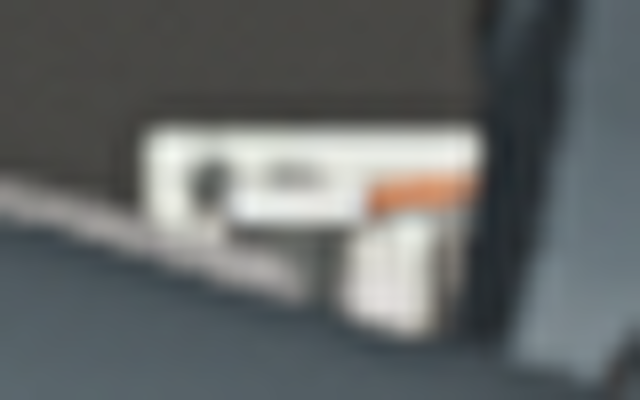

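```bash
python3 - <<'E'
from h import *
g=get_image("top"); p=onz(g,[[360.47,172.28]],.008)[0]; print(p)
a=0.0076; d=np.array([a,-1]);l=np.array([1,a]); print("saddle",p[:2]+.171*d-.04*l)
E
```

```text
[0.67322565 0.04338918 0.008     ]
saddle [ 0.63452525 -0.12791482]
```

```bash
python3 -m inch '[[-0.0005,-0.002,0,0,0.8],[0,-0.002,0,0,0.8],[0,0,0,0,0.8],[0,0,0,0,0.8],[0,0,0,0,0.8]]'
python3 -c "
from h import *
print(telemetry.get_obs()['position'])"
```

```text
time_s: 11.97
position: [0.6332, -0.0473, 0.0402]
tool_rot: [-1.568, -0.008, 0.005]
ft_force: [-0.2, 6.7, 5.4]
opening: 0.0432
[ 0.63316632 -0.04725159  0.0402339 ]
```

```bash
python3 -m inch '[[0,0.001,0.001,0,0.7],[0,0.001,0,0,0.4],[0,0,0,0,0],[0,0,0,0,0],[0,0,0,0,0]]';python3 -m inch '[[0,0,0.01,0,0],[0,0,0.03,0,0],[0,0,0.04,0,0],[0,0.0,0.04,0,0],[0,0,0.04,0,0]]'; python3 -m inch '[[-0.01,0.02,0.035,0,0],[-0.02,0.035,0.01,0,0.5],[-0.02,0.035,0,0,1],[-0.02,0.035,0,0,1],[0,0.035,0,0,1]]'
python3 - <<'E'
from h import *
g=get_image("top"); crop(g,300,120,460,240,5,"pics/t10.png")
s=get_image("side"); crop(s,325,190,405,260,10,"pics/s10.png")
E
```

```text
time_s: 12.38
position: [0.6321, -0.048, 0.0403]
tool_rot: [-1.571, -0.006, 0.007]
ft_force: [0.7, -0.5, 0.3]
opening: 0.0843
time_s: 12.8
position: [0.6319, -0.0479, 0.2026]
tool_rot: [-1.571, -0.006, 0.007]
ft_force: [0.8, 0.7, -0.2]
opening: 0.0853
time_s: 13.22
position: [0.5577, 0.1134, 0.2466]
tool_rot: [-1.571, -0.003, 0.009]
ft_force: [0.3, -0.5, -0.0]
opening: 0.0386
```

View pics/t10.png

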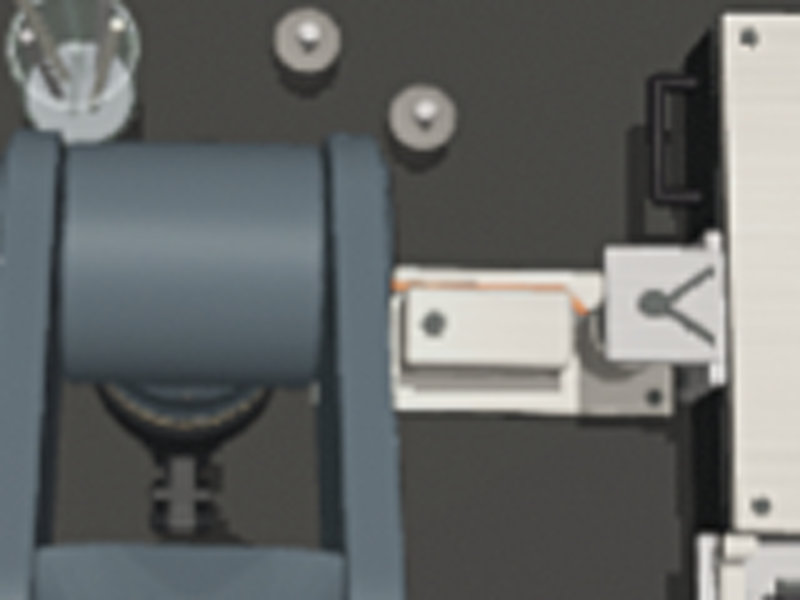

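View pics/s10.png

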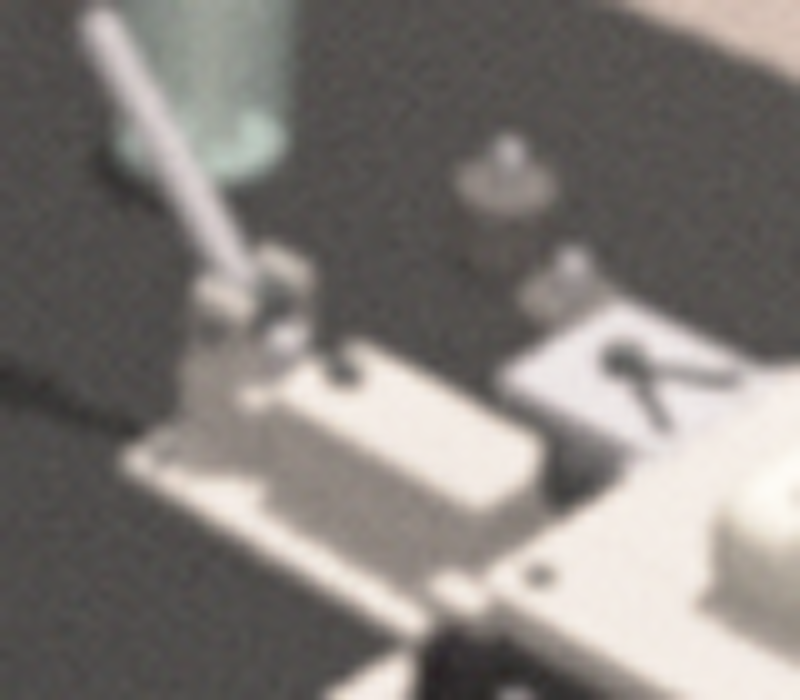

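```bash
python3 - <<'E'
from h import *
g=get_image("top"); s=get_image("side")
crop(g,405,160,455,210,12,"pics/t11.png")
h=lambda X,Y:[300+(X+.5)/5-.5,120+(Y+.5)/5-.5]
q=onz(g,[h(672,413),h(450,411),h(450,267),h(600,271)],.008); print(q)
print("pad",onz(g,[h(655,303)],.113))
print("side pad bolt",onz(s,[[325+(625+.5)/10-.5,190+(358+.5)/10-.5]],.113))
r=onz(g,[h(405,287),h(574,291),h(572,368),h(402,362)],.052); print("res",r, r.mean(0))
E
```

```text
[[ 0.59174814 -0.16658102  0.008     ]
 [ 0.58972402 -0.04051002  0.008     ]
 [ 0.67317234 -0.04012271  0.008     ]
 [ 0.67299539 -0.12613975  0.008     ]]
pad [[ 0.63367475 -0.13168834  0.113     ]]
side pad bolt [[ 0.63226054 -0.13547659  0.113     ]]
res [[ 0.65163173 -0.00917747  0.052     ]
 [ 0.65171729 -0.10214998  0.052     ]
 [ 0.60874447 -0.10087451  0.052     ]
 [ 0.60973803 -0.00785966  0.052     ]] [ 0.63045788 -0.0550154   0.052     ]
```

View pics/t11.png

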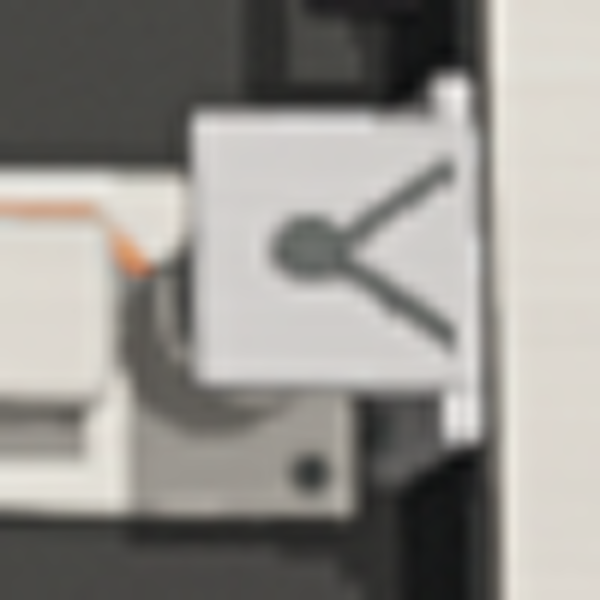

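```bash
python3 -m inch '[[-0.03,0,0.01,0,1],[-0.04,0,0,0,1],[-0.04,0,0,0,1],[-0.01,0,0,0,1],[0,0,0,0,1]]'; python3 - <<'E'
from h import *
s=get_image("side"); crop(s,280,110,380,240,6,"pics/s12.png")
g=get_image("top"); crop(g,260,130,420,230,5,"pics/t12.png")
E
```

```text
time_s: 13.83
position: [0.4389, 0.1112, 0.2555]
tool_rot: [-1.571, -0.003, 0.008]
ft_force: [0.5, -0.3, 0.3]
opening: -0.0002
```

View pics/s12.png

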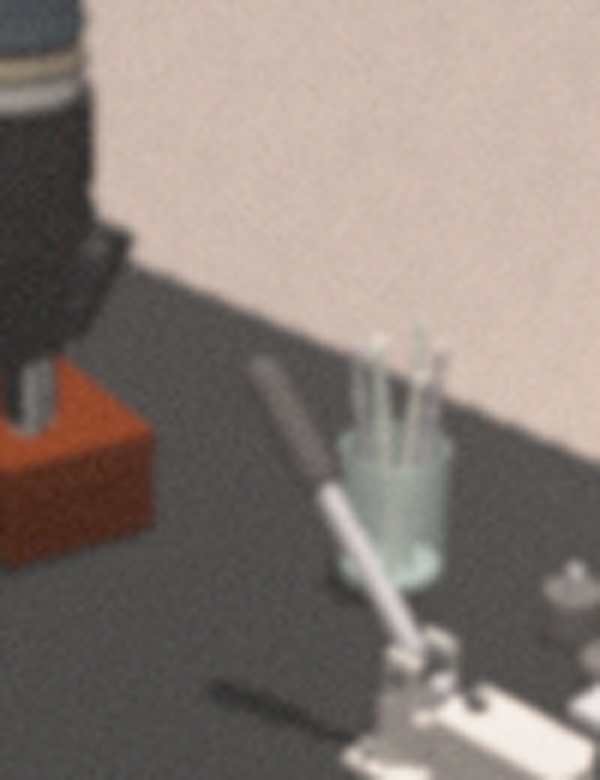

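View pics/t12.png

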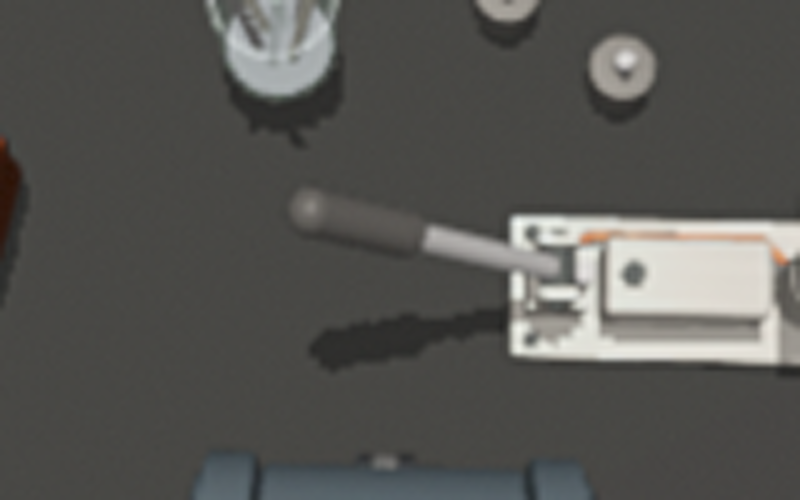

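```bash
python3 - <<'E'
from h import *
g=get_image("top"); s=get_image("side")
h=lambda X,Y:[260+(X+.5)/5-.5,130+(Y+.5)/5-.5]
k=lambda X,Y:[280+(X+.5)/6-.5,110+(Y+.5)/6-.5]
print("grip ends", tri(g,[h(307,208)],s,[k(265,368)]), tri(g,[h(424,237)],s,[k(327,485)]))
print("base rear",onz(g,[h(511,216),h(511,357)],.008))
E
```

```text
grip ends (array([0.63352031, 0.14959642, 0.19596497]), np.float64(0.0032599378386192947)) (array([0.63036974, 0.09270395, 0.14410654]), np.float64(0.0006001927717013853))
base rear [[0.67179494 0.03955448 0.008     ]
 [0.590038   0.0383744  0.008     ]]
```

```bash
python3 -m inch '[[0.0384,0.0014,0,0,1],[0.0384,0.0014,0,0,1],[0.0384,0.0014,0,0,1],[0.0384,0.0014,0,0,1],[0.0384,0.0014,0,0,1]]'; python3 -m inch '[[0,0,0,0,1],[0,0,-0.02,0,1],[0,0,-0.02,0,1],[0,0,-0.006,0,1],[0,0,0,0,1]]'; python3 -m inch '[[0,0,0,0,1],[0,0,0,0,1],[0,0,0,0,1],[0,0,0,0,1],[0,0,0,0,1]]'
python3 - <<'E'
from h import *
s=get_image("side"); crop(s,270,100,380,240,5,"pics/s13.png")
g=get_image("top"); crop(g,260,130,420,230,5,"pics/t13.png")
E
```

```text
time_s: 14.45
position: [0.6379, 0.1188, 0.2551]
tool_rot: [-1.571, -0.007, 0.005]
ft_force: [-0.4, -0.2, 0.3]
opening: 0.0002
time_s: 14.87
position: [0.6336, 0.1189, 0.2068]
tool_rot: [-1.571, -0.002, 0.01]
ft_force: [0.6, 0.1, 0.0]
opening: 0.0002
time_s: 15.28
position: [0.6348, 0.1193, 0.2105]
tool_rot: [-1.571, -0.008, 0.005]
ft_force: [-0.6, -0.4, -1.0]
opening: 0.0
```

View pics/s13.png

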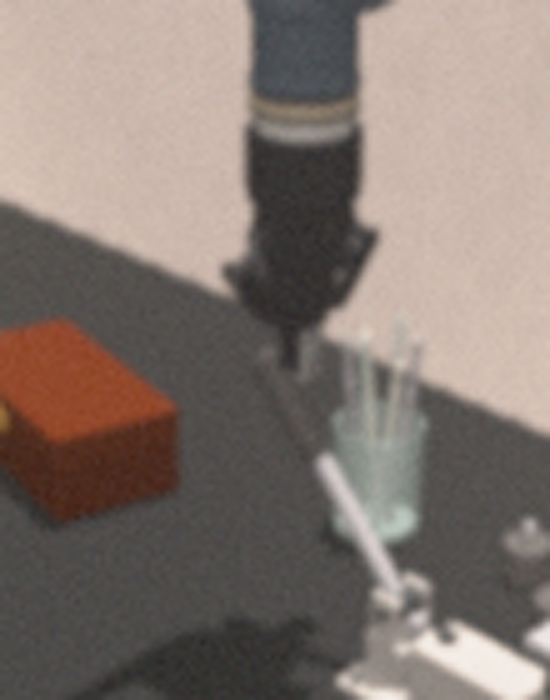

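View pics/t13.png

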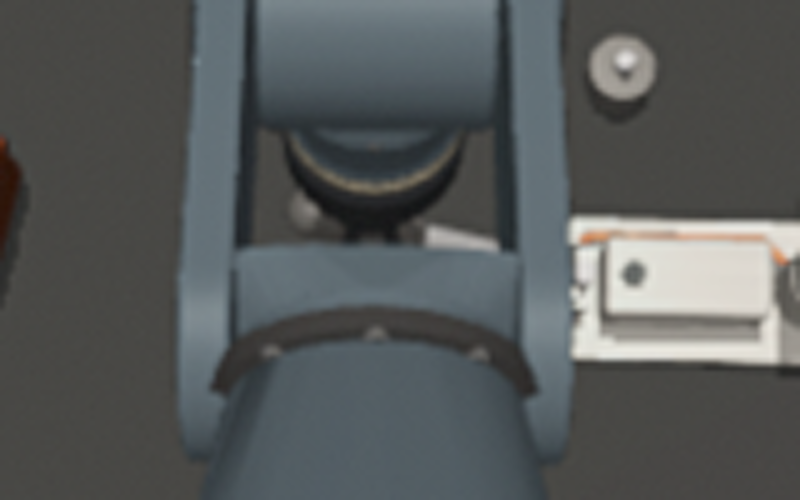

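```bash
python3 -m inch '[[-0.0035,0,-0.003,0,1],[0,0,-0.002,0,1],[0,0,-0.002,0,1],[0,0,0,0,1],[0,0,0,0,1]]'; python3 -m inch '[[0,0.003,-0.004,0,1],[0,0.004,-0.004,0,1],[0,0.004,-0.004,0,1],[0,0.004,-0.004,0,1],[0,0.004,-0.005,0,1]]'
```

```text
time_s: 15.8
position: [0.6307, 0.119, 0.2025]
tool_rot: [-1.571, -0.006, 0.007]
ft_force: [0.2, -0.8, 1.7]
opening: 0.0001
time_s: 16.22
position: [0.6314, 0.1386, 0.1812]
tool_rot: [-1.571, -0.008, 0.006]
ft_force: [1.0, -1.7, 2.4]
opening: -0.0002
```

```bash
python3 -m inch '[[0,0.0035,-0.0047,0,1],[0,0.0034,-0.0048,0,1],[0,0.0033,-0.0049,0,1],[0,0.003,-0.005,0,1],[0,0.003,-0.005,0,1]]'; python3 - <<'E'
from h import *
print(telemetry.get_obs()["position"])
s=get_image("side"); crop(s,270,100,430,260,5,"pics/s14.png")
E
```

```text
time_s: 16.63
position: [0.6316, 0.154, 0.1584]
tool_rot: [-1.572, -0.008, 0.006]
ft_force: [-1.4, -4.1, 11.3]
opening: 0.0002
[0.63158418 0.15400992 0.15839967]
```

View pics/s14.png

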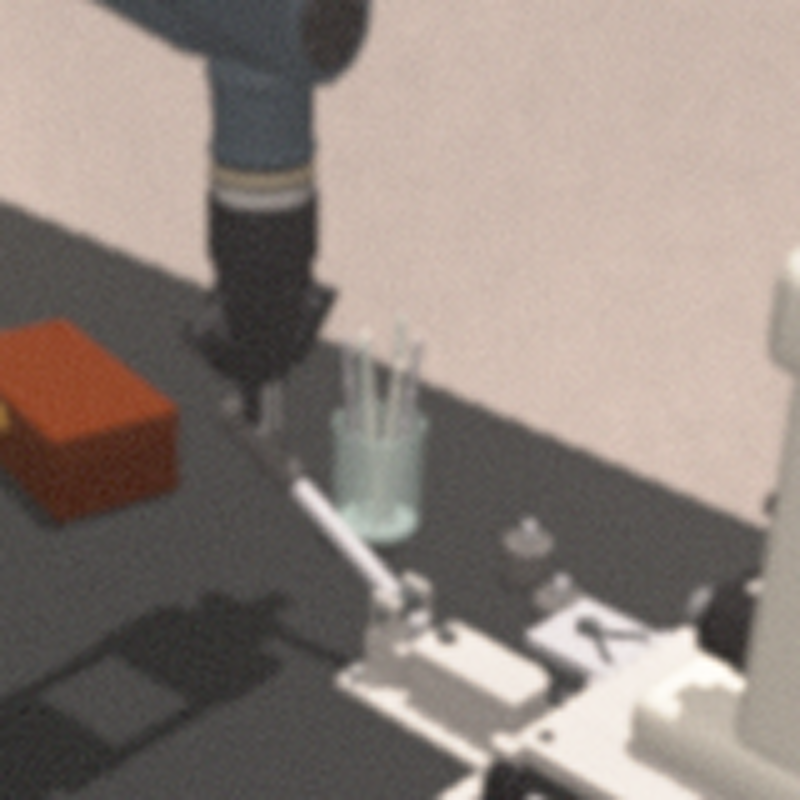

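```bash
python3 -m inch '[[0,0.0028,-0.0052,0,1],[0,0.0026,-0.0053,0,1],[0,0.0024,-0.0054,0,1],[0,0.0022,-0.0055,0,1],[0,0.002,-0.0055,0,1]]'; python3 -m inch '[[0,0.002,-0.006,0,1],[0,0.0018,-0.006,0,1],[0,0.0016,-0.006,0,1],[0,0.001,-0.006,0,1],[0,0.0008,-0.005,0,1]]'; python3 - <<'E'
from h import *
print(telemetry.get_obs()["position"])
s=get_image("side"); crop(s,270,130,430,260,5,"pics/s15.png")
E
```

```text
time_s: 17.1
position: [0.6317, 0.1661, 0.1319]
tool_rot: [-1.572, -0.009, 0.005]
ft_force: [-0.4, -3.6, 12.0]
opening: -0.0
time_s: 17.52
position: [0.6317, 0.1735, 0.1028]
tool_rot: [-1.572, -0.009, 0.005]
ft_force: [-1.3, -4.0, 13.0]
opening: -0.0
[0.63174315 0.17348392 0.10280147]
```

View pics/s15.png

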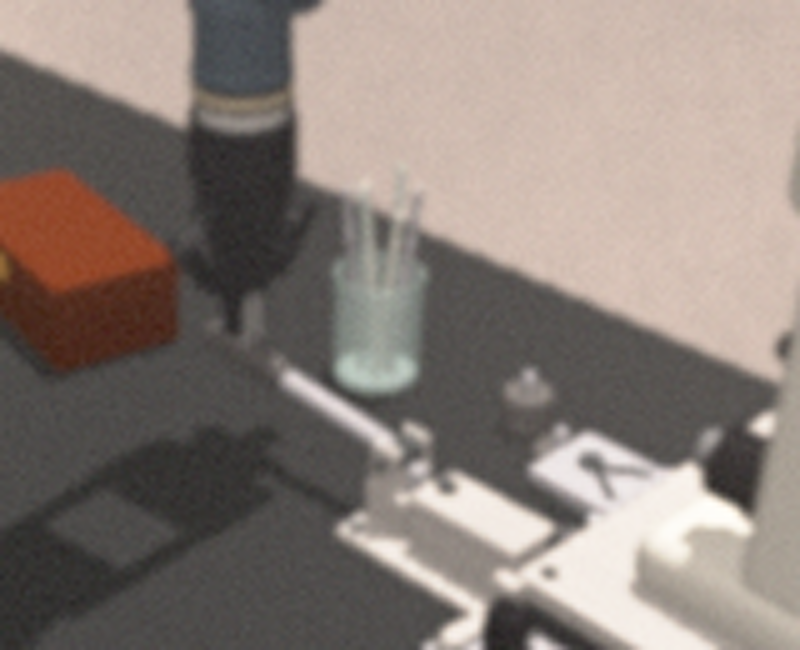

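```bash
python3 -m inch '[[0,0,-0.002,0,1],[0,0,-0.0015,0,1],[0,0,0,0,1],[0,0,0,0,1],[0,0,0,0,1]]'; python3 -m inch '[[0,0,-0.0015,0,1],[0,0,0,0,1],[0,0,0,0,1],[0,0,0,0,1],[0,0,0,0,1]]'
```

```text
time_s: 17.98
position: [0.6317, 0.1739, 0.0996]
tool_rot: [-1.571, -0.008, 0.005]
ft_force: [-2.5, -2.3, 12.8]
opening: -0.0001
time_s: 18.4
position: [0.6318, 0.174, 0.099]
tool_rot: [-1.571, -0.009, 0.005]
ft_force: [-2.4, -1.6, 16.5]
opening: 0.0001
```

```bash
python3 -m inch '[[0,0,-0.0015,0,1],[0,0,0,0,1],[0,0,0,0,1],[0,0,0,0,1],[0,0,0,0,1]]'; python3 -m inch '[[0,0,-0.0005,0,1],[0,0,0,0,1],[0,0,0,0,1],[0,0,0,0,1],[0,0,0,0,1]]'; python3 - <<'E'
from h import *
print(telemetry.get_obs()["position"])
s=get_image("side"); crop(s,270,150,430,270,5,"pics/s16.png")
g=get_image("top"); crop(g,380,110,540,230,5,"pics/t16.png");cv2.imwrite("pics/tf.png",g["pixels"])
E
```

```text
time_s: 18.82
position: [0.6318, 0.174, 0.0986]
tool_rot: [-1.571, -0.009, 0.004]
ft_force: [-4.0, -2.7, 21.0]
opening: 0.0002
time_s: 19.23
position: [0.6318, 0.174, 0.0984]
tool_rot: [-1.571, -0.009, 0.004]
ft_force: [-4.3, -2.2, 22.9]
opening: 0.0002
[0.63184735 0.1740135  0.0984168 ]
```

View pics/s16.png

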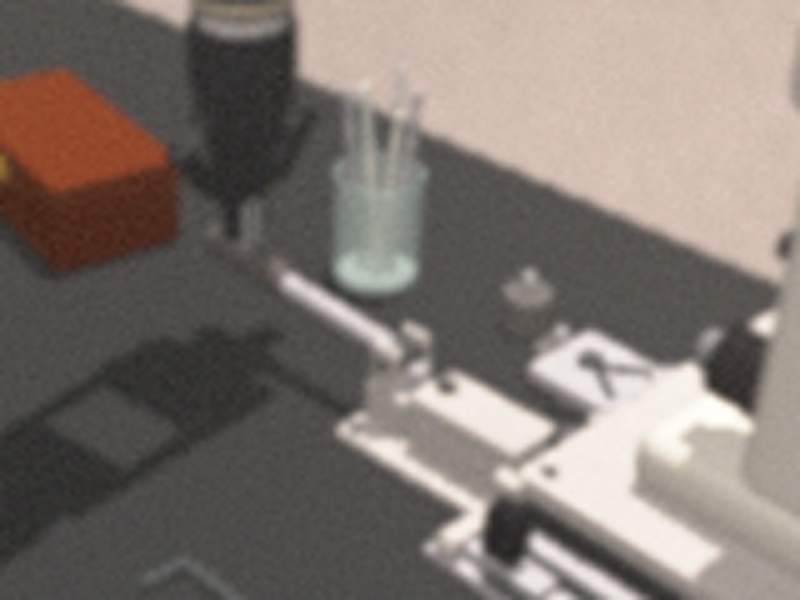

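View pics/t16.png

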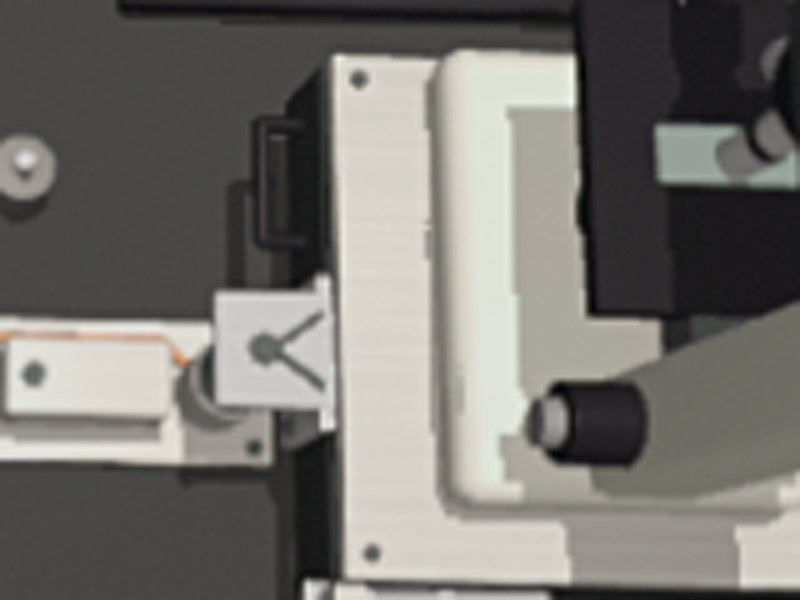

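View pics/tf.png

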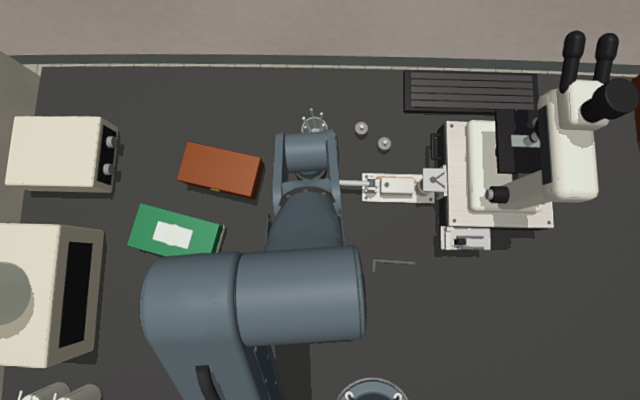

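```bash
python3 - <<'E'
from h import *
g=get_image("top"); s=get_image("side")
h=lambda X,Y:[380+(X+.5)/5-.5,110+(Y+.5)/5-.5]
k=lambda X,Y:[270+(X+.5)/5-.5,150+(Y+.5)/5-.5]
print(tri(g,[h(265,348)],s,[k(594,359)]))
print("saddle fixed; pad now approx", onz(g,[h(265,348)],.128))
print(telemetry.get_obs()["ft_force"])
E
```

```text
(array([ 0.63512002, -0.13500281,  0.12522172]), np.float64(0.003167763590048878))
saddle fixed; pad now approx [[ 0.63334895 -0.13314787  0.128     ]]
[-4.75444845 -1.77319558 22.35486631]
```

```bash
python3 -c "
from station import ticket
print(ticket.finish_job())"
```

```text
the job is handed in; nothing more can be done
None
```

The job is done and handed in at about 19 s. The platform is locked, its left side is lifted on the jack, and the arm is still holding the handle down.

1. **Lock:** I pushed the grip home until it stopped at about 20 N. Its centre is then 25.7 mm from the keeper, against 26 mm when fully home, and the platform's corner and screw had not moved.
2. **Jack:** I gripped it by the reservoir block, slid it flat over the bench and turned it about 11° square to the platform, with the handle still up. The saddle came within about 1 to 2 mm of the pad centre, slightly towards the robot.
3. **Lift:** I pressed the handle down along its arc with closed fingers. It stopped, and the hold settled at about 22 N. The bolt above the pad rose about 15 mm, where 14.6 mm is expected, and the jack's base had not shifted.

**Checks that disagreed:**
- One side-camera reading of the saddle differed by about 6 to 8 mm. I put that down to my estimate of the partly hidden saddle outline. I relied on the base-plate edges in the top view and the arm's own position, which agreed with each other.
- The fingertips ended about 2 mm lower than I had worked out for the handle's stop.

In the last pictures I saw nothing else on the bench moved, but I judged that by eye and did not measure each item. Part of the beaker was behind the arm in the last top view, and the pucks were hidden there.

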